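# Change over the rubber stamps to the new rack, in reverse order

### The job

The new stamp rack will be used from the other side of the desk: move the four rubber stamps from the old wooden tray into the new metal rack in reverse order. Seen from the robot, the leftmost stamp in the tray goes into the rightmost bay, the second from the left into the second bay from the right, and so on. Leave each one upright on its foot, flat on the floor of its own bay.

Things in the scene. Friction and masses are not known exactly. Their poses are not given: they have to be found in the camera images.
- old_tray: Old wooden tray, fixed: dark base 68 x 292 mm, 8 mm thick, 26 mm high cheeks at its ends, carrying a row of four pale seat blocks. Origin: centre of its underside on the desk; the row runs along y (to the robot's left), x away from the robot, turned up to 11 degrees. Seats at y = -102, -34, 34, 102 mm. May be nearer or farther than the new rack.
- new_rack: New dark sheet-metal rack, empty, fixed: 72 x 280 mm, a row of four open bays 60 x 60 mm inside; bay floor 6 mm, wall tops 22 mm above the desk. Origin: centre of its underside on the desk; the row runs along y (to the robot's left), x away from the robot, turned up to 11 degrees. Bay centres at x = 0, y = -102, -34, 34, 102 mm.
- stamp_round: Rubber stamp, all turned wood: round foot 38 mm across, 16 mm high, thin neck, straight round grip 26 mm across from 44 to 80 mm above the underside; 86 mm tall, about 60 g. Origin: centre of its underside; z up; x, y as the tray's at the start (within 2 degrees). Starts standing in its seat in the old tray.
- stamp_square: Rubber stamp: square pale wooden foot 34 x 34 mm, 18 mm high, steel neck 16 mm across, black round knob 34 mm across from 42 to 86 mm above the underside; 86 mm tall, about 80 g. Origin: centre of its underside; z up; x, y as the tray's at the start (within 2 degrees). Starts standing in its seat in the old tray.
- stamp_bar: Rubber stamp, all wood: oblong foot 20 (x) by 42 (y) mm, 16 mm high, flat bar handle 14 mm thick (x), 42 mm long (y), from 40 to 86 mm above the underside; 86 mm tall, about 60 g. Origin: centre of its underside; z up; x, y as the tray's at the start (within 2 degrees). Starts standing in its seat in the old tray.
- stamp_box: Self-inking stamp: black plastic base 30 (x) by 38 (y) mm, 40 mm high, grey block grip 26 (x) by 32 (y) mm from 40 to 86 mm above the underside, clear window on top; 88 mm tall, about 110 g. Origin: centre of its underside; z up; x, y as the tray's at the start (within 2 degrees). Starts standing in its seat in the old tray.
- seat_round: Pale seat block fixed in the old tray, 64 x 66 x 14 mm, with a round recess 42 mm across, for the all-wood round stamp; recess floor 17 mm, block top 22 mm above the desk. Origin: centre of its underside, axes as the tray's. Which of the tray's four places it has varies between starts; it stays put and so shows where its stamp stood.
- seat_square: Pale seat block fixed in the old tray, 64 x 66 x 14 mm, with a square recess 38 x 38 mm, for the square-footed stamp; recess floor 17 mm, block top 22 mm above the desk. Origin: centre of its underside, axes as the tray's. Which of the tray's four places it has varies between starts; it stays put and so shows where its stamp stood.
- seat_bar: Pale seat block fixed in the old tray, 64 x 66 x 14 mm, with an oblong recess 24 x 46 mm, for the bar-handled stamp; recess floor 17 mm, block top 22 mm above the desk. Origin: centre of its underside, axes as the tray's. Which of the tray's four places it has varies between starts; it stays put and so shows where its stamp stood.
- seat_box: Pale seat block fixed in the old tray, 64 x 66 x 14 mm, with an oblong recess 34 x 42 mm, for the self-inking stamp; recess floor 17 mm, block top 22 mm above the desk. Origin: centre of its underside, axes as the tray's. Which of the tray's four places it has varies between starts; it stays put and so shows where its stamp stood.

How it is judged:
By the outcome, as a careful person would: the job done as asked, in the order asked, and still so for the second after the job is handed in, with the robot touching nothing.
It also fails if it takes over 112 s, if anything falls off the work surface, if the arm or the gripper's body presses on something with over 40 N, if the wrist force passes 120 N, or if a joint passes its speed limit or range.

### The arm

A 6-joint arm with a two-finger parallel gripper is mounted at the origin on the work surface. World frame = base frame: x ahead of the robot, y to its left, z up, the work surface at z = 0. Lengths are in m, angles in rad, forces in N, time in s.
With the tool pointing down it reaches from about 0.3 to 0.775 m from the base axis. Payload 14.6 kg.
Tool frame: the origin (TCP) lies at the very end of the fingers, on their centre line; the grasp point (between the pads) lies 19 mm behind it; z points along the fingers, y is the line along which they close (so a half turn about z gives the same grasp; the last joint's range is limited). The gripper opens to 94 mm and grips with 3 to 60 N. Pads are 16 mm wide; open, the fingers measure 119 mm over their backs; the gripper's body (75 mm by 177 mm) begins 78 mm behind the grasp point.
Start: joints at [1.24, 0.3, 1.521, -0, 1.321, -0.067], TCP at [0.143, 0.531, 0.205] pointing down, gripper open.
Joint ranges: [-3.03, 3.03], [-0.79, 2.21], [0.23, 2.52], [-1.04, 4.18], [0, 3.07], [-2.55, 2.55]. Speed limits (rad/s): [2.22, 2.22, 2.57, 3.14, 3.14, 3.14].

### API

Orientations are given as [roll, pitch, yaw] about the fixed x, y, z axes, in that order (R = Rz(yaw) Ry(pitch) Rx(roll)).
In Python, from station import ctrl, cams gives the robot as it stands. The module is installed in compiled form; this text tells all that it offers.
- The arm moves only by the tool arm_command, never from a script. Its argument "plan" is a list that holds one entry, the list of rows, each a list of 7 numbers: the shift along the tool's x, y, z in fractions of the full range, 1 being 0.6 m, then the turn, a rotation vector about the tool's x, y, z in shares of 2 pi rad (1.0 is 2 pi rad), then the closure, from -1 (fully open) to 1 (shut). A call has 1 to 12 rows; each row is the pose to reach, as a shift and turn from the pose commanded when the call began, along the tool's axes at that moment; what a row does not reach only later rows make up. A row lasts 1/10 s, in which the tool goes at most 50 mm and 8.59 degrees, less where a joint would pass 70% of its speed; a pose out of reach is approached as far as the arm can. A shift or turn number past 1, either way, is cut back to 1. A call with a gripper value outside its range is refused whole. The fingers move at their own pace and stop on an object; "squeeze" is the grip in N (left out, the last holds). Time passes only in rows, so rows that repeat a pose let the fingers close. It gives the time, the measured TCP pose, the force, the opening and the grip force at its end, in the units of the state.
- ctrl.get_obs(): the state, without advancing time (a new reading comes with each control period).
- cams.camera(name): name is "side" or "top" or "wrist"; returns (picture, depth): 420x560x3 uint8, blue, green, red; 420x560 float32, m along the optical axis (not along the pixel's ray), 0 where there is no reading.
- cams.camera_info(name): a dict with "fx", "fy", "cx", "cy" (pixels), "world_to_cam" (4x4, takes a point from world to camera coordinates). Camera axes: x right, y down, z forward; pixel columns grow to the right and rows downward; lengths in m; the calibration is good to about 2 mm. The wrist camera is an equidistant fisheye: a pixel r from the principal point sees the ray r / f radians off the axis. A picture is of the moment at which its call begins: read the wrist's pose just before it. camera_info takes no time and is no camera call; for the wrist camera it gives the pose at the moment of the call.
- ctrl.hand_in(): hands the job in; it is judged then, once.
The state is a dict: "time_s": time; "qpos": joint angles; "joint_vel": joint speeds; "tau": joint torques, N m; "ee_pos": TCP position; "eef_rot": TCP orientation; "force": force on the tool from outside, world axes, zero at the start; "moment": the same for the moment, N m; "grip_width": finger opening in m; "grip_force": force on a finger pad.
Only numpy, scipy, OpenCV 4.12 (cv2) and the standard library are available. Lean on these libraries where they do the work, as an engineer would, in place of code of your own. Each camera call takes 0.05 s, during which the arm holds its last target. There are 200 camera calls.

## Working session

There is one attempt and no reset: what is moved stays moved. The work goes in short steps, Python scripts to look and compute and a tool call to move; the robot and the scene stay as the last step left them, time stands still between calls to the robot, and variables do not carry over. Pictures are saved under pics/ and viewed, at most 14 in all, crops included, and the job is handed in when it is done.

Besides the shell and the picture viewer there is one more tool, called after "Call:" as name([rows], argument=value, ...), one row to a line, values as JSON. arm_command: Moves the arm, as the interface text tells. Its arguments: {"type":"object","properties":{"plan":{"type":"array"},"squeeze":{"type":"number"}},"required":["plan"]}

```bash
mkdir -p pics; python3 - <<'E'
from station import ctrl,cams
import cv2,numpy as np
o=ctrl.get_obs();print(o)
for n in("top","side"):
    p,d=cams.camera(n);cv2.imwrite(f"pics/{n}0.png",p);np.save(f"{n}0.npy",d);i=cams.camera_info(n);print(n,i);np.save(f"{n}_info.npy",i,allow_pickle=True)
E
```

```text
{'time_s': 0.0, 'qpos': array([ 1.24041237e+00,  3.00462347e-01,  1.52159706e+00, -3.51307520e-05,
        1.32068610e+00, -6.66409924e-02]), 'joint_vel': array([ 0.00085774,  0.00067189,  0.00138066, -0.00025634,  0.0006207 ,
        0.00076112]), 'tau': array([ 2.01685027e-03, -5.31807876e+01, -3.52742279e+01,  7.09387986e-02,
        2.43975897e-02, -8.23350570e-05]), 'ee_pos': array([0.14332958, 0.53071973, 0.20488437]), 'eef_rot': array([-3.14044010e+00, -4.28179690e-05,  2.87785838e+00]), 'force': array([-0.99072749, -0.00565955, -0.48083149]), 'moment': array([0.03469484, 0.01379839, 0.00337163]), 'grip_force': 0.0, 'grip_width': 0.09381818967192801}
top {'fx': 503.87682072529446, 'fy': 503.87682072529446, 'cx': 277.94373530128223, 'cy': 220.26750518721835, 'world_to_cam': array([[ 0.00935814, -0.99944413,  0.0319979 , -0.02925173],
       [-0.98175202, -0.01526113, -0.18955228,  0.54449669],
       [ 0.18993524, -0.02964014, -0.98134911,  0.64546922],
       [ 0.        ,  0.        ,  0.        ,  1.        ]])}
side {'fx': 531.1820989265874, 'fy': 531.1820989265874, 'cx': 281.5888056668695, 'cy': 208.96129256170389, 'world_to_cam': array([[-0.94335885, -0.33141133, -0.01551175,  0.52966575],
       [-0.21842244,  0.65557048, -0.72285475,  0.15835948],
       [ 0.2497313 , -0.67852331, -0.69082588,  0.57986321],
       [ 0.        ,  0.        ,  0.        ,  1.        ]])}
```

View pics/top0.png

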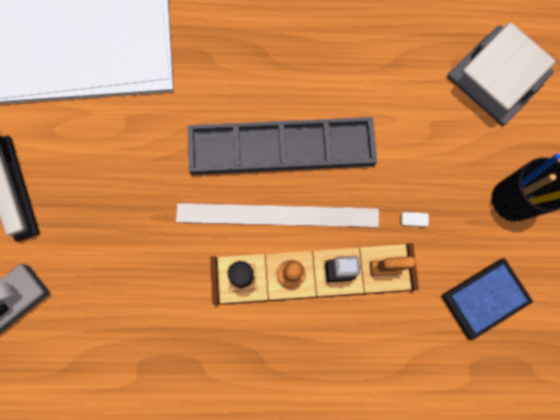

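View pics/side0.png

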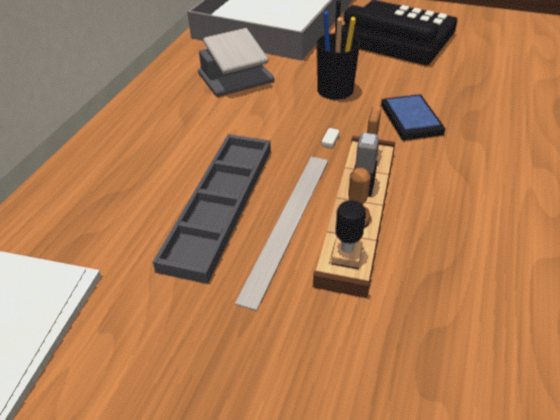

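The top view has robot's left (+y) at image left. The tray (row ~270) holds square (240,275), round (292,272), box (343,268) and bar (393,266) from left to right. The empty rack (row ~145) lies farther away. Next I measure the poses.

```bash
cat > h.py <<'E'
import numpy as np,cv2
def cloud(n,d,i):
    v,u=np.mgrid[:420,:560];c=np.stack([(u-i['cx'])/i['fx']*d,(v-i['cy'])/i['fy']*d,d],-1)
    T=np.linalg.inv(i['world_to_cam']);P=c@T[:3,:3].T+T[:3,3];P[d<=0]=np.nan;return P
def rect(p):
    (cx,cy),(w,h),a=cv2.minAreaRect((p*1000).astype(np.float32)); 
    if w>h:a+=90;w,h=h,w
    a=(a+90)%180-90   # long side direction: angle a of short side from +x
    return [round(float(t),1) for t in(cx,cy,w,h,a)]
E
python3 - <<'E'
from h import *
for n in("top","side"):
    i=np.load(n+"_info.npy",allow_pickle=True).item();P=cloud(n,np.load(n+"0.npy"),i)
    if n=="top":PT=P
    x,y,z=P[...,0],P[...,1],P[...,2]
    print(n,"desk z",np.nanmedian(z[(abs(z)<.02)]), 'z std',np.nanstd(z[abs(z)<.004]))
    m=np.nan_to_num((z>.010)&(z<.034)&(abs(y)<.22)&(x>.25)&(x<.72)).astype(np.uint8)
    k,l,s,_=cv2.connectedComponentsWithStats(m)
    for j in range(1,k):
        if s[j,4]>600:
            q=P[l==j];print("low",s[j],rect(q[:,:2]),np.round(np.percentile(q[:,2],[5,50,95]),4))
    m=np.nan_to_num((z>.085)&(z<.12)&(abs(y)<.22)&(x>.25)&(x<.5)).astype(np.uint8)
    k,l,s,_=cv2.connectedComponentsWithStats(m)
    for j in range(1,k):
        if s[j,4]>30:
            q=P[l==j];print("high",s[j],rect(q[:,:2]),np.round(q.mean(0),4),np.round(np.percentile(q[:,2],[50,95]),4))
E
```

```text
top desk z 0.0013013643186390311 z std 0.0012403579890029348
low [ 187  117  190   57 3538] [667.0, -27.8, 73.9, 280.2, 4.1] [0.0121 0.0223 0.0247]
low [ 210  243  207   62 6759] [474.8, -74.9, 67.7, 292.4, 4.6] [0.018  0.0229 0.0283]
high [332 256  28  22 547] [477.7, -108.4, 26.1, 32.2, 4.9] [ 0.4769 -0.107   0.103 ] [0.1041 0.1066]
high [380 257  36  13 388] [483.3, -176.0, 14.1, 42.1, 3.4] [ 0.4824 -0.1742  0.1013] [0.1026 0.1051]
high [227 261  27  27 569] [466.2, 26.3, 32.5, 32.5, -88.0] [0.4659 0.0265 0.1028] [0.1034 0.1054]
high [283 260  20  21 327] [472.1, -40.3, 24.2, 25.1, -89.3] [ 0.4714 -0.0403  0.1012] [0.1021 0.1049]
side desk z 0.0003749835058618478 z std 0.000989110313715555
low [ 152  134  119  145 4044] [666.7, -29.1, 73.4, 282.5, 3.9] [0.0112 0.0207 0.0232]
low [ 313  136   82  158 4387] [474.7, -74.9, 68.2, 292.7, 4.6] [0.0165 0.0222 0.0273]
high [367 105  14  26 259] [482.6, -176.0, 14.0, 44.4, 3.3] [ 0.4815 -0.1695  0.0982] [0.101  0.1036]
high [356 133  23  26 471] [477.2, -108.7, 26.0, 34.3, 4.5] [ 0.4762 -0.1023  0.0992] [0.1017 0.1053]
high [349 167  22  22 379] [470.9, -40.0, 23.2, 25.8, -59.1] [ 0.4709 -0.0362  0.0969] [0.0984 0.1035]
high [336 200  30  30 738] [466.4, 26.3, 33.2, 33.6, 54.0] [0.4653 0.0314 0.0987] [0.1017 0.1038]
```

The model fits to about 1 mm: the tray is at (475,-75) turned 4.6°, and the rack at (667,-28) turned 4.0°. All four stamps are where the tray geometry predicts. First move: to above the square stamp, yaw 1.651.

Careful with the scale: shifts go in shares of 0.6 m and turns go in shares of 2 pi rad. That gives: -443 mm / 600 = -0.7383, -402 mm / 600 = -0.67, 1.227 rad / 6.2832 = 0.1953.

Call:
arm_command([
  [[-0.7383,-0.67,0.1167,0,0,0.1953,-1],[-0.7383,-0.67,0.1167,0,0,0.1953,-1],[-0.7383,-0.67,0.1167,0,0,0.1953,-1],[-0.7383,-0.67,0.1167,0,0,0.1953,-1],[-0.7383,-0.67,0.1167,0,0,0.1953,-1],[-0.7383,-0.67,0.1167,0,0,0.1953,-1],[-0.7383,-0.67,0.1167,0,0,0.1953,-1],[-0.7383,-0.67,0.1167,0,0,0.1953,-1],[-0.7383,-0.67,0.1167,0,0,0.1953,-1],[-0.7383,-0.67,0.1167,0,0,0.1953,-1],[-0.7383,-0.67,0.1167,0,0,0.1953,-1],[-0.7383,-0.67,0.1167,0,0,0.1953,-1]],
], squeeze=20)

```text
time_s: 1.3
ee_pos: [0.4657, 0.0272, 0.1354]
eef_rot: [-3.142, -0.0, 1.651]
force: [1.2, 0.9, 1.1]
grip_width: 0.094
grip_force: 0.0
```

```bash
cat > g.py <<'E'
import sys,numpy as np
from scipy.spatial.transform import Rotation as R
from station import ctrl
o=ctrl.get_obs();M=R.from_euler('xyz',o['eef_rot'])
def rc(c,t,y):t=np.radians(t);return [c[0]-y*np.sin(t),c[1]+y*np.cos(t)]
S=dict(zip(("square","round","box","bar"),(102,34,-34,-102)))
print("t",round(o['time_s'],2),"tcp",np.round(o['ee_pos']*1000,1),"rot",np.round(o['eef_rot'],3),"w",round(o['grip_width']*1000,1),"gf",round(o['grip_force'],1),"F",np.round(o['force'],1))
D=R.from_euler('xyz',[np.pi,0,np.pi/2+np.radians(4.6)])
print("turn",np.round((M.inv()*D).as_rotvec(),4))
for k,y in S.items():
    for n,xy,z in(("tray",rc((474.8,-75.2),4.6,y),60),("rack",rc((667,-28.4),4.0,-y),50)):
        print(k,n,np.round(xy,1),"shift",np.round(M.inv().apply(np.array(xy+[z])-o['ee_pos']*1000),1))
E
python3 g.py
```

```text
t 1.3 tcp [465.7  27.2 135.4] rot [-3.142 -0.     1.651] w 94.0 gf 0.0 F [1.2 0.9 1.1]
turn [-0.     -0.     -0.0005]
square tray [466.6  26.5] shift [-0.8  0.9 75.4]
square rack [ 674.1 -130.2] shift [-173.4  195.2   85.4]
round tray [472.1 -41.3] shift [-68.8   0.9  75.4]
round rack [669.4 -62.3] shift [-105.4  195.9   85.4]
box tray [ 477.5 -109.1] shift [-136.8    1.    75.4]
box rack [664.6   5.5] shift [-37.4 196.6  85.4]
bar tray [ 483.  -176.9] shift [-204.8    1.    75.4]
bar rack [659.9  73.4] shift [ 30.6 197.3  85.4]
```

In the tool's units: 75 mm / 600 = 0.125, 65 mm / 600 = 0.1083.

Call:
arm_command([
  [[-0.0017,0.0017,0.0583,0,0,0,-1],[-0.0017,0.0017,0.1083,0,0,0,-1],[-0.0017,0.0017,0.125,0,0,0,-1],[-0.0017,0.0017,0.125,0,0,0,-1],[-0.0017,0.0017,0.125,0,0,0,0],[-0.0017,0.0017,0.125,0,0,0,1],[-0.0017,0.0017,0.125,0,0,0,1],[-0.0017,0.0017,0.125,0,0,0,1],[-0.0017,0.0017,0.125,0,0,0,1],[-0.0017,0.0017,0.125,0,0,0,1],[-0.0017,0.0017,0.125,0,0,0,1],[-0.0017,0.0017,0.125,0,0,0,1]],
], squeeze=20)

```text
time_s: 2.5
ee_pos: [0.4661, 0.0284, 0.0607]
eef_rot: [-3.142, -0.0, 1.651]
force: [-0.8, 0.3, -0.2]
grip_width: 0.0339
grip_force: 20.4
```

Call:
arm_command([
  [[0,0,-0.025,0,0,0,1],[0,0,-0.0833,0,0,0,1],[0,0,-0.1583,0,0,0,1],[-0.0333,0.0417,-0.175,0,0,0,1],[-0.0833,0.0917,-0.175,0,0,0,1],[-0.1333,0.15,-0.175,0,0,0,1],[-0.1833,0.2083,-0.175,0,0,0,1],[-0.2333,0.2583,-0.175,0,0,0,1],[-0.2667,0.3,-0.175,0,0,0,1],[-0.2867,0.3233,-0.175,0,0,0,1],[-0.2867,0.3233,-0.175,0,0,0,1],[-0.2867,0.3233,-0.175,0,0,0,1]],
])

```text
time_s: 3.7
ee_pos: [0.6729, -0.1275, 0.165]
eef_rot: [-3.14, -0.0, 1.651]
force: [0.9, -0.8, -0.2]
grip_width: 0.0337
grip_force: 20.0
```

```bash
for i in 1 2 3; do python3 g.py | head -4; done; python3 - <<'E'
from station import cams
import cv2
cv2.imwrite("pics/s1.png",cams.camera("side")[0])
E
```

```text
t 3.7 tcp [ 672.9 -127.5  165. ] rot [-3.14  -0.     1.651] w 33.7 gf 20.0 F [ 0.9 -0.8 -0.2]
turn [-0.0011 -0.0005 -0.0005]
square tray [466.6  26.5] shift [ 169.8 -193.2  105.3]
square rack [ 674.1 -130.2] shift [ -2.8   1.1 114.9]
t 3.7 tcp [ 672.9 -127.5  165. ] rot [-3.14  -0.     1.651] w 33.7 gf 20.0 F [ 0.9 -0.8 -0.2]
turn [-0.0011 -0.0005 -0.0005]
square tray [466.6  26.5] shift [ 169.8 -193.2  105.3]
square rack [ 674.1 -130.2] shift [ -2.8   1.1 114.9]
t 3.7 tcp [ 672.9 -127.5  165. ] rot [-3.14  -0.     1.651] w 33.7 gf 20.0 F [ 0.9 -0.8 -0.2]
turn [-0.0011 -0.0005 -0.0005]
square tray [466.6  26.5] shift [ 169.8 -193.2  105.3]
square rack [ 674.1 -130.2] shift [ -2.8   1.1 114.9]
```

View pics/s1.png

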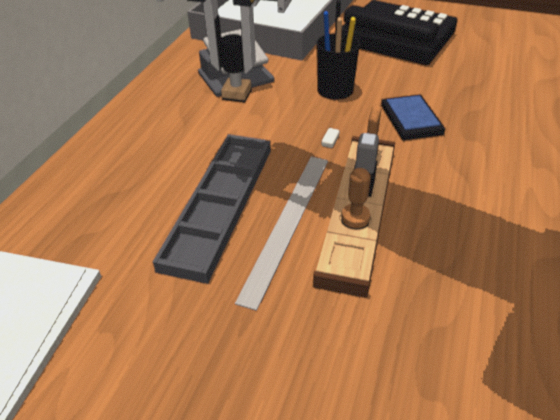

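The side view shows the square stamp held upright at about (236,65), over the far bay. Lowering it now.

In the tool's units: 115 mm / 600 = 0.1917, 114 mm / 600 = 0.19.

Call:
arm_command([
  [[-0.0033,0.0017,0.05,0,0,0,1],[-0.0033,0.0017,0.1083,0,0,0,1],[-0.0033,0.0017,0.1533,0,0,0,1],[-0.0033,0.0017,0.175,0,0,0,1],[-0.0033,0.0017,0.185,0,0,0,1],[-0.0033,0.0017,0.19,0,0,0,1],[-0.0033,0.0017,0.1917,0,0,0,1],[-0.0033,0.0017,0.1917,0,0,0,1],[-0.0033,0.0017,0.1917,0,0,0,1],[-0.0033,0.0017,0.1917,0,0,0,1],[-0.0033,0.0017,0.1917,0,0,0,1],[-0.0033,0.0017,0.1917,0,0,0,1]],
])

```text
time_s: 4.95
ee_pos: [0.6744, -0.1295, 0.0508]
eef_rot: [3.141, 0.0, 1.651]
force: [-0.2, 0.1, -0.5]
grip_width: 0.0336
grip_force: 20.0
```

```bash
python3 g.py | head -4; python3 - <<'E'
from station import cams
import cv2
p=cams.camera("side")[0];cv2.imwrite("pics/s2.png",cv2.resize(p[40:250,130:410],None,fx=2.8,fy=2.8))
E
```

```text
t 4.95 tcp [ 674.4 -129.5   50.8] rot [3.141 0.    1.651] w 33.6 gf 20.0 F [-0.2  0.1 -0.5]
turn [ 0.0001  0.     -0.0003]
square tray [466.6  26.5] shift [ 172.1 -194.7   -9.2]
square rack [ 674.1 -130.2] shift [-0.6 -0.4  0.8]
```

View pics/s2.png

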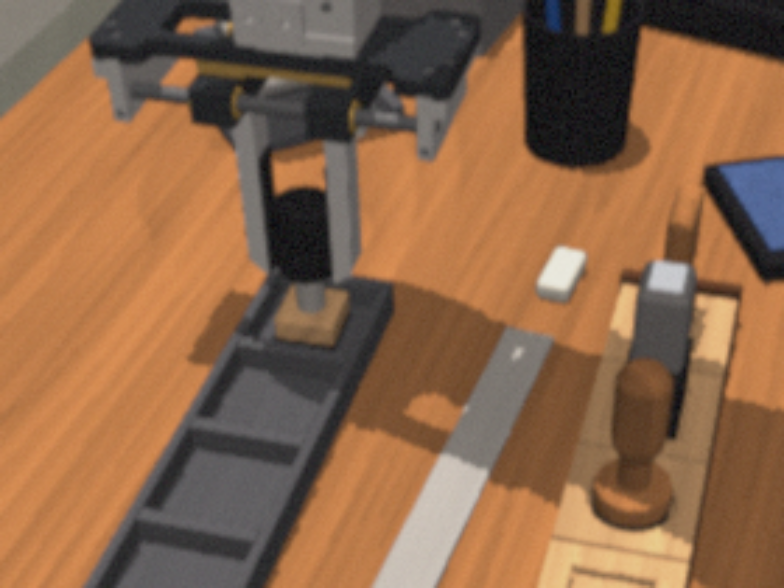

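The crop shows the square stamp upright inside the far bay, foot at (312,315), with the floor almost reached. I'll go down 1 mm, open and rise.

In the tool's units: -85 mm / 600 = -0.1417, -45 mm / 600 = -0.075.

Call:
arm_command([
  [[0,0,0.0017,0,0,0,1],[0,0,0.0017,0,0,0,1],[0,0,0.0017,0,0,0,0],[0,0,0.0017,0,0,0,-0.5],[0,0,0.0017,0,0,0,-1],[0,0,0.0017,0,0,0,-1],[0,0,0.0017,0,0,0,-1],[0,0,0.0017,0,0,0,-1],[0,0,-0.025,0,0,0,-1],[0,0,-0.075,0,0,0,-1],[0,0,-0.1417,0,0,0,-1],[0,0,-0.1417,0,0,0,-1]],
])

```text
time_s: 6.2
ee_pos: [0.6766, -0.13, 0.1434]
eef_rot: [3.132, 0.003, 1.651]
force: [-0.1, -0.2, 0.4]
grip_width: 0.0941
grip_force: 0.0
```

```bash
python3 g.py; python3 - <<'E'
from station import cams
import cv2
p=cams.camera("side")[0];cv2.imwrite("pics/s3.png",cv2.resize(p[40:250,130:410],None,fx=2,fy=2))
E
```

```text
t 6.2 tcp [ 676.6 -130.   143.4] rot [3.132e+00 3.000e-03 1.651e+00] w 94.1 gf 0.0 F [-0.1 -0.2  0.4]
turn [ 0.0095  0.0032 -0.0002]
square tray [466.6  26.5] shift [ 173.  -197.6   81. ]
square rack [ 674.1 -130.2] shift [ 0.4 -3.4 93.4]
round tray [472.1 -41.3] shift [ 105.  -197.6   81.2]
round rack [669.4 -62.3] shift [68.4 -2.7 93.2]
box tray [ 477.5 -109.1] shift [  37.  -197.6   81.4]
box rack [664.6   5.5] shift [136.4  -2.   93. ]
bar tray [ 483.  -176.9] shift [ -31.  -197.6   81.6]
bar rack [659.9  73.4] shift [204.4  -1.3  92.7]
```

View pics/s3.png

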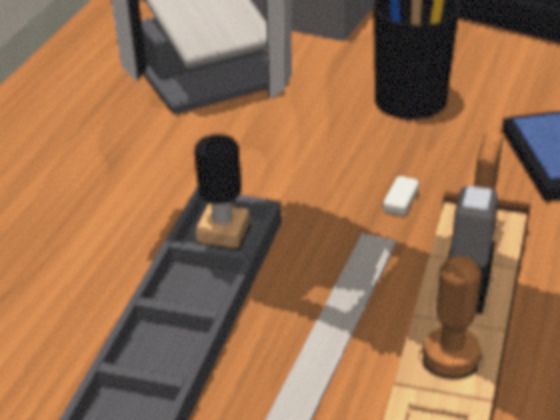

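The crop shows the square stamp standing freely in the far bay, foot at (222,225). Next the round stamp: transit and descend.

In the tool's units: -195 mm / 600 = -0.325, 104 mm / 600 = 0.1733.

Call:
arm_command([
  [[0.0333,-0.0667,0,0,0,0,-1],[0.0667,-0.1333,0,0,0,0,-1],[0.1083,-0.2,0,0,0,0,-1],[0.1417,-0.2583,0,0,0,0,-1],[0.1667,-0.3083,0,0,0,0,-1],[0.1733,-0.325,0,0,0,0,-1],[0.1733,-0.325,0,0,0,0,-1],[0.1733,-0.325,0,0,0,0,-1],[0.1733,-0.325,0.0583,0,0,0,-1],[0.1733,-0.325,0.1083,0,0,0,-1],[0.1733,-0.325,0.125,0,0,0,-1],[0.1733,-0.325,0.125,0,0,0,-1]],
])

```text
time_s: 7.45
ee_pos: [0.4717, -0.0416, 0.0597]
eef_rot: [-3.139, -0.001, 1.65]
force: [-0.0, 0.6, 0.5]
grip_width: 0.0938
grip_force: 0.0
```

```bash
python3 g.py | grep -E "tcp|round"
```

```text
t 7.45 tcp [471.7 -41.6  59.7] rot [-3.139e+00 -1.000e-03  1.650e+00] w 93.8 gf 0.0 F [-0.   0.6  0.5]
round tray [472.1 -41.3] shift [ 0.3  0.4 -0.3]
round rack [669.4 -62.3] shift [-36.3 195.4   9.1]
```

In the tool's units: -105 mm / 600 = -0.175, -95 mm / 600 = -0.1583.

Call:
arm_command([
  [[0,0,0,0,0,0,0],[0,0,0,0,0,0,1],[0,0,0,0,0,0,1],[0,0,0,0,0,0,1],[0,0,0,0,0,0,1],[0,0,0,0,0,0,1],[0,0,0,0,0,0,1],[0,0,0,0,0,0,1],[0,0,-0.025,0,0,0,1],[0,0,-0.0833,0,0,0,1],[0,0,-0.1583,0,0,0,1],[0,0,-0.175,0,0,0,1]],
], squeeze=20)

```text
time_s: 8.65
ee_pos: [0.4732, -0.0416, 0.17]
eef_rot: [3.136, 0.001, 1.651]
force: [-0.6, -0.0, -0.8]
grip_width: 0.0251
grip_force: 19.9
```

Call:
arm_command([
  [[-0.0117,0.0583,0,0,0,0,1],[-0.0233,0.125,0,0,0,0,1],[-0.035,0.1917,0,0,0,0,1],[-0.0467,0.25,0,0,0,0,1],[-0.0567,0.3,0,0,0,0,1],[-0.06,0.325,0,0,0,0,1],[-0.06,0.325,0,0,0,0,1],[-0.06,0.325,0,0,0,0,1],[-0.06,0.325,0.05,0,0,0,1],[-0.06,0.325,0.1,0,0,0,1],[-0.06,0.325,0.125,0,0,0,1],[-0.06,0.325,0.125,0,0,0,1]],
])

```text
time_s: 9.85
ee_pos: [0.6675, -0.0616, 0.0889]
eef_rot: [-3.138, -0.001, 1.651]
force: [-0.0, 0.4, -1.3]
grip_width: 0.025
grip_force: 19.9
```

```bash
python3 g.py | grep -E "tcp|round"; python3 - <<'E'
from station import cams
import cv2
p=cams.camera("side")[0];cv2.imwrite("pics/s4.png",cv2.resize(p[40:250,130:410],None,fx=2,fy=2))
E
```

```text
t 9.85 tcp [667.5 -61.6  88.9] rot [-3.138e+00 -1.000e-03  1.651e+00] w 25.0 gf 19.9 F [-0.   0.4 -1.3]
round tray [472.1 -41.3] shift [  35.8 -193.1   29.6]
round rack [669.4 -62.3] shift [-0.9  1.9 38.9]
```

View pics/s4.png

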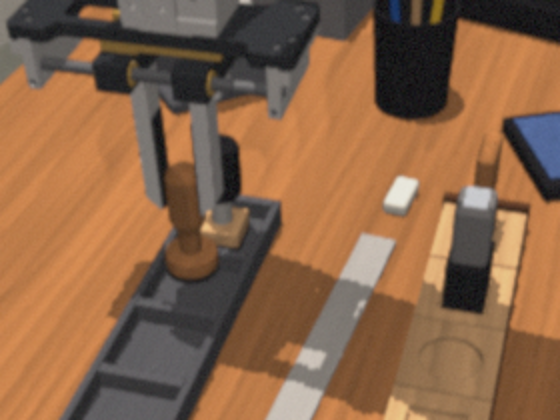

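The crop shows the round stamp held upright over the second bay from the right, foot at (190,260), clear of the square one. Lower, release and rise.

In the tool's units: 41 mm / 600 = 0.0683, 40 mm / 600 = 0.0667.

Call:
arm_command([
  [[0,0.0017,0.03,0,0,0,1],[0,0.0017,0.0517,0,0,0,1],[0,0.0017,0.0617,0,0,0,1],[0,0.0017,0.065,0,0,0,1],[0,0.0017,0.0667,0,0,0,1],[0,0.0017,0.0683,0,0,0,1],[0,0.0017,0.0683,0,0,0,1],[0,0.0017,0.0683,0,0,0,1]],
])

```text
time_s: 10.7
ee_pos: [0.672, -0.0621, 0.0554]
eef_rot: [3.135, 0.002, 1.651]
force: [-10.1, -0.4, 31.2]
grip_width: 0.025
grip_force: 20.2
```

```bash
python3 g.py | grep -E "tcp|round|box"
```

```text
t 10.7 tcp [672.  -62.1  55.4] rot [3.135e+00 2.000e-03 1.651e+00] w 25.0 gf 20.2 F [-10.1  -0.4  31.2]
round tray [472.1 -41.3] shift [  36.7 -197.5   -5.9]
round rack [669.4 -62.3] shift [ 0.  -2.6  5.4]
box tray [ 477.5 -109.1] shift [ -31.3 -197.5   -5.8]
box rack [664.6   5.5] shift [68.  -1.9  5.3]
```

Contact came early (31 N at z 55). I'll back up a little and look.

In the tool's units: -10 mm / 600 = -0.0167.

Call:
arm_command([
  [[0,0,-0.0167,0,0,0,1],[0,0,-0.0167,0,0,0,1],[0,0,-0.0167,0,0,0,1]],
])

```text
time_s: 11.0
ee_pos: [0.67, -0.0616, 0.0599]
eef_rot: [3.141, 0.0, 1.651]
force: [-0.3, 0.1, -0.6]
grip_width: 0.0251
grip_force: 20.0
```

```bash
python3 g.py | grep -E "tcp|round"; python3 - <<'E'
from station import cams
import cv2,numpy as np
a=cams.camera("side")[0][60:200,180:300];b=cams.camera("wrist")[0]
cv2.imwrite("pics/s5.png",np.hstack([cv2.resize(a,(360,420)),b[:, 60:500]]))
E
```

```text
t 11.0 tcp [670.  -61.6  59.9] rot [3.141 0.    1.651] w 25.1 gf 20.0 F [-0.3  0.1 -0.6]
round tray [472.1 -41.3] shift [  36.1 -195.7   -0.2]
round rack [669.4 -62.3] shift [-0.6 -0.7  9.9]
```

View pics/s5.png

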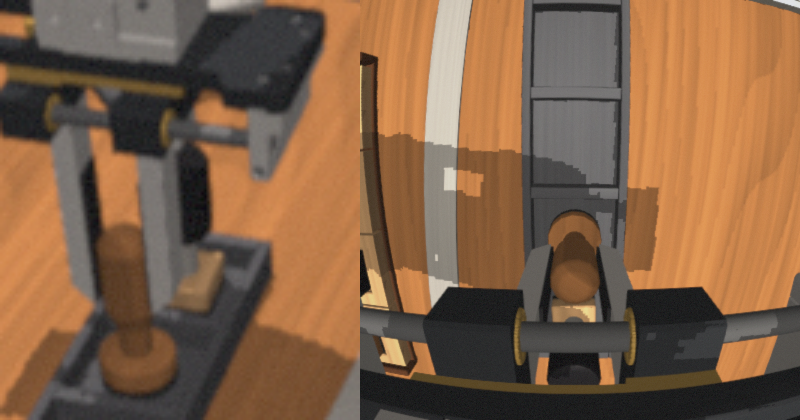

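```bash
python3 - <<'E'
from h import *
from station import cams
for n in("side","top"):
    p,d=cams.camera(n);P=cloud(n,d,cams.camera_info(n));np.save(n+"_r.npy",P)
    h=cv2.cvtColor(p,cv2.COLOR_BGR2HSV);w=(h[...,1]>90)&(h[...,0]<25)
    x,y,z=np.moveaxis(P*1000,-1,0)
    for a in range(14,120,8):
        m=w&(z>a)&(z<a+8)&(abs(x-669)<30)&(y>-98)&(y<-15)
        if m.sum()>4:print(n,a,m.sum(),"x",np.round(np.percentile(x[m],[2,50,98])),"y",np.round(np.percentile(y[m],[2,50,98])))
E
```

```text
side 14 100 x [651. 662. 682.] y [-91. -47. -43.]
side 22 285 x [651. 665. 685.] y [-77. -56. -44.]
side 30 44 x [661. 666. 675.] y [-63. -56. -54.]
side 38 43 x [662. 666. 673.] y [-64. -56. -54.]
side 46 34 x [659. 665. 673.] y [-59. -53. -50.]
side 54 64 x [658. 666. 679.] y [-57. -52. -49.]
side 62 74 x [658. 667. 682.] y [-57. -52. -49.]
side 70 67 x [659. 666. 681.] y [-58. -52. -49.]
side 78 75 x [659. 667. 682.] y [-58. -51. -49.]
side 86 111 x [659. 668. 684.] y [-68. -54. -49.]
side 94 94 x [661. 670. 684.] y [-70. -61. -52.]
side 102 7 x [659. 683. 693.] y [-70. -68. -52.]
side 110 7 x [659. 683. 683.] y [-69. -67. -57.]
side 118 11 x [656. 683. 692.] y [-68. -65. -52.]
```

```bash
python3 - <<'E'
from h import *
P=np.load("side_r.npy")*1000
x,y,z=np.moveaxis(P,-1,0)
m=(abs(x-669)<30)&(y>-98)&(y<-15)
h,_=np.histogram(z[m],bins=np.arange(0,110,2));print(dict(zip(range(0,108,2),h)))
# per-pixel column through stamp foot/grip centre
c=P[90:200,242:245].mean(1)
for r in range(0,110,4):print(90+r,np.round(c[r]))
E
python3 g.py|head -1
```

```text
{0: np.int64(0), 2: np.int64(4), 4: np.int64(157), 6: np.int64(273), 8: np.int64(66), 10: np.int64(88), 12: np.int64(96), 14: np.int64(90), 16: np.int64(99), 18: np.int64(101), 20: np.int64(170), 22: np.int64(165), 24: np.int64(159), 26: np.int64(83), 28: np.int64(14), 30: np.int64(9), 32: np.int64(13), 34: np.int64(11), 36: np.int64(11), 38: np.int64(16), 40: np.int64(10), 42: np.int64(12), 44: np.int64(6), 46: np.int64(5), 48: np.int64(14), 50: np.int64(4), 52: np.int64(13), 54: np.int64(15), 56: np.int64(17), 58: np.int64(19), 60: np.int64(26), 62: np.int64(24), 64: np.int64(36), 66: np.int64(36), 68: np.int64(38), 70: np.int64(42), 72: np.int64(45), 74: np.int64(41), 76: np.int64(46), 78: np.int64(46), 80: np.int64(44), 82: np.int64(42), 84: np.int64(51), 86: np.int64(43), 88: np.int64(53), 90: np.int64(56), 92: np.int64(73), 94: np.int64(94), 96: np.int64(47), 98: np.int64(35), 100: np.int64(31), 102: np.int64(33), 104: np.int64(34), 106: np.int64(35)}
90 [635. -70. 171.]
94 [635. -69. 166.]
98 [635. -69. 160.]
102 [622. -40. 174.]
106 [622. -38. 169.]
110 [ 669. -139.   92.]
114 [ 664. -129.   92.]
118 [ 663. -123.   89.]
122 [ 662. -121.   83.]
126 [ 662. -121.   77.]
130 [ 663. -121.   69.]
134 [ 663. -121.   62.]
138 [ 664. -121.   55.]
142 [ 668. -129.   41.]
146 [ 669. -129.   33.]
150 [ 669. -129.   26.]
154 [ 666. -121.   24.]
158 [ 665. -117.   20.]
162 [ 666. -118.   11.]
166 [656. -96.  23.]
170 [656. -95.  16.]
174 [656. -95.   8.]
178 [654. -88.   6.]
182 [650. -80.   6.]
186 [644. -65.  12.]
190 [635. -46.  23.]
194 [633. -39.  22.]
198 [632. -36.  17.]
t 11.2 tcp [669.7 -61.6  59.1] rot [-3.141 -0.     1.651] w 25.3 gf 20.0 F [ 0.   0.4 -1.5]
```

The stamp is upright and centred at (670,-62), but it slid about 7 mm down in the grip, so the floor is only about 3 mm below it. I'll set it down from here and squeeze harder on the remaining two.

In the tool's units: -76 mm / 600 = -0.1267, -45 mm / 600 = -0.075.

Call:
arm_command([
  [[0,0,0.0033,0,0,0,1],[0,0,0.0058,0,0,0,1],[0,0,0.0058,0,0,0,1],[0,0,0.0058,0,0,0,0],[0,0,0.0058,0,0,0,-1],[0,0,0.0058,0,0,0,-1],[0,0,0.0058,0,0,0,-1],[0,0,0.0058,0,0,0,-1],[0,0,-0.025,0,0,0,-1],[0,0,-0.075,0,0,0,-1],[0,0,-0.1267,0,0,0,-1],[0,0,-0.1267,0,0,0,-1]],
])

```text
time_s: 12.4
ee_pos: [0.6717, -0.0619, 0.1407]
eef_rot: [3.135, 0.002, 1.651]
force: [-0.7, 0.7, -0.8]
grip_width: 0.0922
grip_force: 0.0
```

```bash
python3 g.py| grep -E "tcp|round|box"; python3 - <<'E'
from h import *
from station import cams
p,d=cams.camera("side");P=cloud("side",d,cams.camera_info("side"))*1000
cv2.imwrite("pics/s6.png",cv2.resize(p[40:250,130:410],None,fx=2,fy=2))
x,y,z=np.moveaxis(P,-1,0);m=(abs(x-669)<30)&(y>-98)&(y<-15);print("top",np.percentile(z[m&(z<110)],99))
E
```

```text
t 12.4 tcp [671.7 -61.9 140.7] rot [3.135e+00 2.000e-03 1.651e+00] w 92.2 gf 0.0 F [-0.7  0.7 -0.8]
round tray [472.1 -41.3] shift [  36.6 -197.9   79.2]
round rack [669.4 -62.3] shift [-0.1 -3.  90.7]
box tray [ 477.5 -109.1] shift [ -31.4 -197.9   79.4]
box rack [664.6   5.5] shift [67.9 -2.3 90.6]
top 92.6104320378176
```

View pics/s6.png

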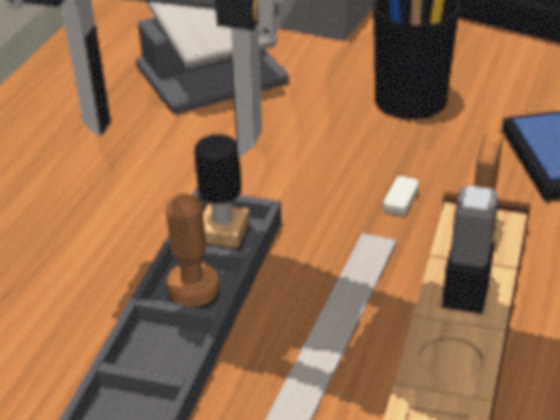

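The crop shows the round stamp standing in the second bay from the right, foot at (193,285), top at 92 mm as expected. Next, the box stamp.

In the tool's units: -195 mm / 600 = -0.325, -185 mm / 600 = -0.3083.

Call:
arm_command([
  [[-0.0117,-0.0667,0,0,0,0,-1],[-0.0233,-0.1333,0,0,0,0,-1],[-0.0333,-0.2,0,0,0,0,-1],[-0.0433,-0.2583,0,0,0,0,-1],[-0.05,-0.3083,0,0,0,0,-1],[-0.0533,-0.325,0,0,0,0,-1],[-0.0533,-0.325,0,0,0,0,-1],[-0.0533,-0.325,0,0,0,0,-1],[-0.0533,-0.325,0.0583,0,0,0,-1],[-0.0533,-0.325,0.1083,0,0,0,-1],[-0.0533,-0.325,0.125,0,0,0,-1],[-0.0533,-0.325,0.125,0,0,0,-1]],
], squeeze=45)

```text
time_s: 13.65
ee_pos: [0.4782, -0.1087, 0.0596]
eef_rot: [-3.139, -0.001, 1.651]
force: [-0.0, 0.4, 0.5]
grip_width: 0.094
grip_force: 0.0
```

```bash
python3 g.py | grep -E "tcp|box"
```

```text
t 13.65 tcp [ 478.2 -108.7   59.6] rot [-3.139e+00 -1.000e-03  1.651e+00] w 94.0 gf 0.0 F [-0.   0.4  0.5]
box tray [ 477.5 -109.1] shift [-0.3 -0.7 -0.4]
box rack [664.6   5.5] shift [ 98.9 195.1   9.2]
```

In the tool's units: -105 mm / 600 = -0.175, -75 mm / 600 = -0.125.

Call:
arm_command([
  [[0,-0.0017,0,0,0,0,0],[0,-0.0017,0,0,0,0,1],[0,-0.0017,0,0,0,0,1],[0,-0.0017,0,0,0,0,1],[0,-0.0017,0,0,0,0,1],[0,-0.0017,0,0,0,0,1],[0,-0.0017,0,0,0,0,1],[0,-0.0017,-0.0083,0,0,0,1],[0,-0.0017,-0.0333,0,0,0,1],[0,-0.0017,-0.075,0,0,0,1],[0,-0.0017,-0.125,0,0,0,1],[0,-0.0017,-0.175,0,0,0,1]],
], squeeze=45)

```text
time_s: 14.85
ee_pos: [0.4768, -0.1091, 0.167]
eef_rot: [-3.141, -0.0, 1.651]
force: [-0.2, 0.1, -1.4]
grip_width: 0.0257
grip_force: 45.0
```

In the tool's units: 196 mm / 600 = 0.3267, 190 mm / 600 = 0.3167.

Call:
arm_command([
  [[0,0,0,0,0,0,1],[0.025,0.05,0,0,0,0,1],[0.0583,0.1083,0,0,0,0,1],[0.0867,0.1667,0,0,0,0,1],[0.1167,0.225,0,0,0,0,1],[0.1433,0.2833,0,0,0,0,1],[0.16,0.3167,0,0,0,0,1],[0.165,0.3267,0,0,0,0,1],[0.165,0.3267,0.0333,0,0,0,1],[0.165,0.3267,0.0833,0,0,0,1],[0.165,0.3267,0.1167,0,0,0,1],[0.165,0.3267,0.1167,0,0,0,1]],
])

```text
time_s: 16.05
ee_pos: [0.6624, 0.0047, 0.0922]
eef_rot: [-3.136, -0.001, 1.65]
force: [1.2, 0.3, -1.0]
grip_width: 0.0261
grip_force: 45.0
```

```bash
python3 g.py | grep -E "tcp|box"; cat > low.py <<'E'
from h import *
import sys
from station import cams,ctrl
cx,cy=float(sys.argv[1]),float(sys.argv[2])
p,d=cams.camera("side");P=cloud("side",d,cams.camera_info("side"))*1000;print("tcpz",ctrl.get_obs()['ee_pos'][2])
x,y,z=np.moveaxis(P,-1,0);m=(abs(x-cx)<45)&(abs(y-cy)<40)
h,_=np.histogram(z[m],bins=np.arange(0,150,3));print([(3*i,int(c)) for i,c in enumerate(h)])
for a in range(24,150,10):
    q=m&(z>a)&(z<a+10)&(abs(x-cx)<30)
    if q.sum()>5:print(a,"x",np.round(np.percentile(x[q],[2,50,98])),"y",np.round(np.percentile(y[q],[2,50,98])))
cv2.imwrite("pics/"+sys.argv[3],cv2.resize(p[40:250,130:410],None,fx=2,fy=2))
E
python3 low.py 665 5 s7.png
```

```text
t 16.05 tcp [662.4   4.7  92.2] rot [-3.136e+00 -1.000e-03  1.650e+00] w 26.1 gf 45.0 F [ 1.2  0.3 -1. ]
box tray [ 477.5 -109.1] shift [ -98.7 -193.1   33.3]
box rack [664.6   5.5] shift [ 0.6  2.5 42.2]
tcpz 0.09463072379974506
[(0, 181), (3, 339), (6, 482), (9, 135), (12, 138), (15, 134), (18, 192), (21, 519), (24, 5), (27, 0), (30, 21), (33, 48), (36, 47), (39, 55), (42, 46), (45, 52), (48, 54), (51, 58), (54, 58), (57, 47), (60, 54), (63, 51), (66, 70), (69, 136), (72, 24), (75, 48), (78, 43), (81, 46), (84, 38), (87, 42), (90, 35), (93, 44), (96, 57), (99, 64), (102, 79), (105, 83), (108, 78), (111, 98), (114, 166), (117, 196), (120, 60), (123, 53), (126, 65), (129, 60), (132, 56), (135, 67), (138, 61), (141, 62), (144, 62)]
24 x [646. 655. 694.] y [-12.  21.  41.]
34 x [646. 651. 675.] y [-13.  21.  24.]
44 x [646. 653. 675.] y [-12.  21.  24.]
54 x [646. 653. 674.] y [-11.  21.  24.]
64 x [647. 653. 675.] y [-14.  19.  23.]
74 x [649. 654. 672.] y [-7. 18. 20.]
84 x [648. 658. 675.] y [ 8. 19. 20.]
94 x [638. 658. 684.] y [10. 17. 20.]
104 x [637. 655. 685.] y [-5. 15. 20.]
114 x [637. 663. 685.] y [-7. 11. 19.]
124 x [637. 675. 686.] y [-4. 12. 16.]
134 x [637. 650. 686.] y [-6. 12. 16.]
144 x [637. 674. 686.] y [-5. 12. 16.]
```

View pics/s7.png

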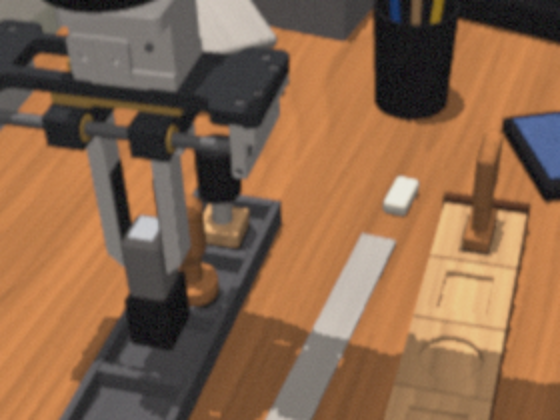

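The crop shows the box stamp upright over the third bay from the right, base at (158,310). It was lifted before the fingers had fully closed, so it hangs about 20 mm low (underside ~31 mm with TCP at 94.5), but it is now held at 45 N. Floor contact should come at TCP ≈ 69.5.

In the tool's units: 24 mm / 600 = 0.04, 23 mm / 600 = 0.0383.

Call:
arm_command([
  [[0,0.0017,0.0133,0,0,0,1],[0,0.0017,0.0267,0,0,0,1],[0,0.0017,0.0333,0,0,0,1],[0,0.0017,0.0367,0,0,0,1],[0,0.0017,0.0383,0,0,0,1],[0,0.0017,0.04,0,0,0,1],[0,0.0017,0.04,0,0,0,1]],
])

```text
time_s: 16.8
ee_pos: [0.6657, 0.0052, 0.0718]
eef_rot: [3.141, 0.0, 1.651]
force: [-0.0, -0.1, -1.4]
grip_width: 0.0259
grip_force: 45.0
```

```bash
python3 g.py | grep -E "tcp|box"; python3 low.py 665 5 s8.png
```

```text
t 16.8 tcp [665.7   5.2  71.8] rot [3.141 0.    1.651] w 25.9 gf 45.0 F [-0.  -0.1 -1.4]
box tray [ 477.5 -109.1] shift [ -98.9 -196.7   11.8]
box rack [664.6   5.5] shift [ 0.4 -1.  21.8]
tcpz 0.07186060178954107
[(0, 176), (3, 215), (6, 318), (9, 139), (12, 166), (15, 187), (18, 254), (21, 579), (24, 45), (27, 62), (30, 46), (33, 50), (36, 52), (39, 50), (42, 51), (45, 53), (48, 130), (51, 35), (54, 36), (57, 44), (60, 43), (63, 36), (66, 35), (69, 37), (72, 41), (75, 52), (78, 61), (81, 65), (84, 80), (87, 78), (90, 82), (93, 131), (96, 219), (99, 58), (102, 61), (105, 48), (108, 64), (111, 59), (114, 49), (117, 59), (120, 56), (123, 63), (126, 58), (129, 62), (132, 59), (135, 67), (138, 67), (141, 65), (144, 58)]
24 x [650. 656. 677.] y [-12.  22.  25.]
34 x [650. 655. 678.] y [-12.  21.  24.]
44 x [650. 656. 678.] y [-13.  19.  24.]
54 x [652. 658. 675.] y [-6. 19. 21.]
64 x [651. 661. 676.] y [11. 19. 21.]
74 x [641. 661. 688.] y [ 4. 18. 21.]
84 x [640. 658. 688.] y [-4. 16. 21.]
94 x [641. 666. 688.] y [-7. 11. 19.]
104 x [640. 665. 689.] y [-5. 12. 16.]
114 x [640. 677. 689.] y [-5. 12. 17.]
124 x [640. 678. 689.] y [-4. 12. 17.]
134 x [640. 678. 689.] y [-5. 12. 16.]
144 x [640. 679. 689.] y [-4. 12. 17.]
```

In the tool's units: -64 mm / 600 = -0.1067, 2.5 mm / 600 = 0.0042.

Call:
arm_command([
  [[0,0,0.0017,0,0,0,1],[0,0,0.0033,0,0,0,1],[0,0,0.0042,0,0,0,1],[0,0,0.0042,0,0,0,1],[0,0,0.0042,0,0,0,0],[0,0,0.0042,0,0,0,-1],[0,0,0.0042,0,0,0,-1],[0,0,0.0042,0,0,0,-1],[0,0,0.0042,0,0,0,-1],[0,0,-0.025,0,0,0,-1],[0,0,-0.0667,0,0,0,-1],[0,0,-0.1067,0,0,0,-1]],
])

```text
time_s: 18.05
ee_pos: [0.6655, 0.0052, 0.1365]
eef_rot: [-3.141, -0.0, 1.651]
force: [-0.3, 0.5, 0.9]
grip_width: 0.0866
grip_force: 0.0
```

```bash
python3 g.py | grep -E "tcp|bar"; python3 low.py 665 5 s9.png
```

```text
t 18.05 tcp [665.5   5.2 136.5] rot [-3.141 -0.     1.651] w 86.6 gf 0.0 F [-0.3  0.5  0.9]
bar tray [ 483.  -176.9] shift [-166.9 -196.4   76.5]
bar rack [659.9  73.4] shift [68.3 -0.1 86.5]
tcpz 0.14125556075087758
[(0, 186), (3, 194), (6, 283), (9, 185), (12, 180), (15, 184), (18, 250), (21, 580), (24, 56), (27, 44), (30, 53), (33, 49), (36, 56), (39, 45), (42, 69), (45, 116), (48, 27), (51, 43), (54, 42), (57, 47), (60, 47), (63, 38), (66, 47), (69, 49), (72, 43), (75, 48), (78, 44), (81, 53), (84, 50), (87, 62), (90, 169), (93, 123), (96, 0), (99, 0), (102, 0), (105, 0), (108, 0), (111, 0), (114, 0), (117, 0), (120, 0), (123, 0), (126, 0), (129, 0), (132, 0), (135, 9), (138, 18), (141, 23), (144, 26)]
24 x [650. 657. 678.] y [-13.  22.  24.]
34 x [650. 655. 678.] y [-12.  22.  24.]
44 x [651. 657. 678.] y [-13.  18.  23.]
54 x [652. 657. 676.] y [-8. 18. 21.]
64 x [652. 657. 676.] y [-7. 19. 22.]
74 x [652. 658. 676.] y [-8. 19. 21.]
84 x [653. 663. 678.] y [-9. 11. 21.]
94 x [658. 664. 674.] y [-6.  3. 15.]
```

View pics/s9.png

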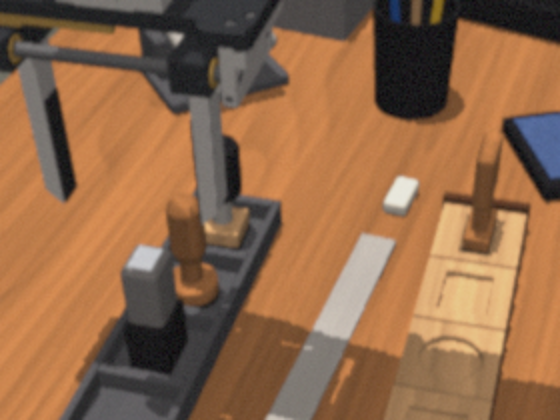

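The crop shows the box stamp standing in its bay, base at (155,340), top at 94 mm. Last one: the bar stamp.

In the tool's units: -196 mm / 600 = -0.3267, -190 mm / 600 = -0.3167.

Call:
arm_command([
  [[-0.0417,-0.05,0,0,0,0,-1],[-0.0917,-0.1083,0,0,0,0,-1],[-0.1417,-0.1667,0,0,0,0,-1],[-0.1917,-0.225,0,0,0,0,-1],[-0.2417,-0.2833,0,0,0,0,-1],[-0.2667,-0.3167,0,0,0,0,-1],[-0.2767,-0.3267,0,0,0,0,-1],[-0.2767,-0.3267,0,0,0,0,-1],[-0.2767,-0.3267,0.0583,0,0,0,-1],[-0.2767,-0.3267,0.1083,0,0,0,-1],[-0.2767,-0.3267,0.125,0,0,0,-1],[-0.2767,-0.3267,0.125,0,0,0,-1]],
])

```text
time_s: 19.3
ee_pos: [0.4836, -0.175, 0.0597]
eef_rot: [-3.14, -0.001, 1.652]
force: [0.4, 0.1, 0.5]
grip_width: 0.0941
grip_force: 0.0
```

```bash
python3 g.py | grep -E "tcp|bar"
```

```text
t 19.3 tcp [ 483.6 -175.    59.7] rot [-3.140e+00 -1.000e-03  1.652e+00] w 94.1 gf 0.0 F [0.4 0.1 0.5]
bar tray [ 483.  -176.9] shift [-1.8 -0.8 -0.3]
bar rack [659.9  73.4] shift [233.2 195.8   9.6]
```

In the tool's units: -1 mm / 600 = -0.0017.

Call:
arm_command([
  [[-0.0017,-0.0017,0,0,0,0,0],[-0.0017,-0.0017,0,0,0,0,1],[-0.0017,-0.0017,0,0,0,0,1],[-0.0017,-0.0017,0,0,0,0,1],[-0.0017,-0.0017,0,0,0,0,1],[-0.0017,-0.0017,0,0,0,0,1],[-0.0017,-0.0017,0,0,0,0,1],[-0.0017,-0.0017,0,0,0,0,1],[-0.0017,-0.0017,0,0,0,0,1],[-0.0017,-0.0017,0,0,0,0,1],[-0.0017,-0.0017,0,0,0,0,1],[-0.0017,-0.0017,0,0,0,0,1]],
], squeeze=40)

```text
time_s: 20.5
ee_pos: [0.4825, -0.177, 0.0607]
eef_rot: [-3.142, -0.0, 1.651]
force: [0.3, -0.7, -0.0]
grip_width: 0.014
grip_force: 40.0
```

In the tool's units: 110 mm / 600 = 0.1833, -105 mm / 600 = -0.175.

Call:
arm_command([
  [[0,0,0,0,0,0,1],[0,0,0,0,0,0,1],[0,0,0,0,0,0,1],[0,0,-0.0167,0,0,0,1],[0,0,-0.05,0,0,0,1],[0,0,-0.1,0,0,0,1],[0,0,-0.15,0,0,0,1],[0,0,-0.175,0,0,0,1],[0.0167,0.0167,-0.175,0,0,0,1],[0.0667,0.0583,-0.175,0,0,0,1],[0.125,0.1083,-0.175,0,0,0,1],[0.1833,0.1583,-0.175,0,0,0,1]],
])

```text
time_s: 21.7
ee_pos: [0.5692, -0.0575, 0.1649]
eef_rot: [-3.141, -0.0, 1.65]
force: [-0.3, 0.9, -0.9]
grip_width: 0.0138
grip_force: 40.0
```

In the tool's units: 125 mm / 600 = 0.2083, 102 mm / 600 = 0.17.

Call:
arm_command([
  [[0.0583,0.0467,0,0,0,0,1],[0.1167,0.0933,0,0,0,0,1],[0.1667,0.1367,0,0,0,0,1],[0.1967,0.1617,0,0,0,0,1],[0.2083,0.17,0,0,0,0,1],[0.2083,0.17,0,0,0,0,1],[0.2083,0.17,0.05,0,0,0,1],[0.2083,0.17,0.1,0,0,0,1],[0.2083,0.17,0.1333,0,0,0,1],[0.2083,0.17,0.15,0,0,0,1],[0.2083,0.17,0.1583,0,0,0,1],[0.2083,0.17,0.1583,0,0,0,1]],
])

```text
time_s: 22.9
ee_pos: [0.6602, 0.0725, 0.071]
eef_rot: [3.141, 0.0, 1.65]
force: [0.7, -0.2, -0.1]
grip_width: 0.0138
grip_force: 40.0
```

```bash
python3 g.py | grep -E "tcp|bar"; python3 low.py 660 73 s10.png
```

```text
t 22.9 tcp [660.2  72.5  71. ] rot [3.141 0.    1.65 ] w 13.8 gf 40.0 F [ 0.7 -0.2 -0.1]
bar tray [ 483.  -176.9] shift [-234.6 -196.4   11. ]
bar rack [659.9  73.4] shift [ 0.8 -0.2 21. ]
tcpz 0.07164021352730676
[(0, 345), (3, 431), (6, 600), (9, 178), (12, 186), (15, 177), (18, 258), (21, 654), (24, 9), (27, 42), (30, 54), (33, 42), (36, 49), (39, 70), (42, 176), (45, 28), (48, 25), (51, 29), (54, 29), (57, 28), (60, 13), (63, 9), (66, 9), (69, 13), (72, 28), (75, 40), (78, 48), (81, 66), (84, 69), (87, 62), (90, 66), (93, 61), (96, 77), (99, 61), (102, 73), (105, 74), (108, 93), (111, 190), (114, 72), (117, 64), (120, 64), (123, 75), (126, 66), (129, 76), (132, 63), (135, 72), (138, 71), (141, 67), (144, 58)]
24 x [648. 651. 668.] y [45. 87. 94.]
34 x [649. 653. 668.] y [52. 84. 93.]
44 x [652. 655. 665.] y [60. 81. 90.]
54 x [653. 655. 663.] y [62. 81. 85.]
64 x [649. 654. 665.] y [77. 87. 92.]
74 x [641. 653. 677.] y [67. 83. 93.]
84 x [641. 652. 677.] y [64. 82. 93.]
94 x [641. 653. 677.] y [63. 82. 93.]
104 x [641. 657. 677.] y [63. 81. 93.]
114 x [640. 659. 677.] y [64. 80. 84.]
124 x [640. 666. 678.] y [63. 80. 83.]
134 x [640. 651. 678.] y [63. 80. 83.]
144 x [640. 649. 678.] y [64. 80. 83.]
```

View pics/s10.png

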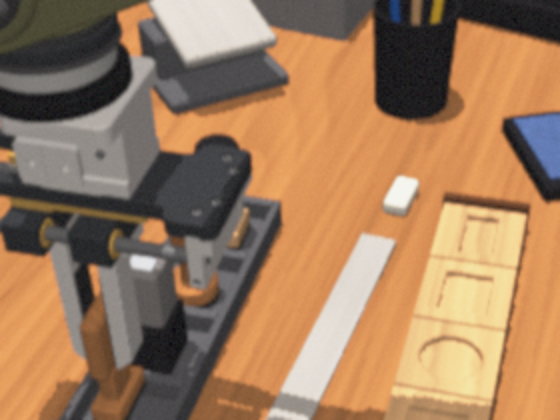

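The crop shows the bar stamp upright over the leftmost bay, foot at (115,400), hanging as grasped (underside ~27 mm). Lower 20.5, release, rise.

In the tool's units: 20.5 mm / 600 = 0.0342, 20 mm / 600 = 0.0333.

Call:
arm_command([
  [[0.0017,0,0.0133,0,0,0,1],[0.0017,0,0.0233,0,0,0,1],[0.0017,0,0.03,0,0,0,1],[0.0017,0,0.0333,0,0,0,1],[0.0017,0,0.0333,0,0,0,1],[0.0017,0,0.0342,0,0,0,1],[0.0017,0,0.0342,0,0,0,1]],
])

```text
time_s: 23.65
ee_pos: [0.6602, 0.074, 0.0504]
eef_rot: [3.141, 0.0, 1.651]
force: [-0.1, 0.2, -1.1]
grip_width: 0.0137
grip_force: 40.0
```

In the tool's units: -110 mm / 600 = -0.1833, -95 mm / 600 = -0.1583.

Call:
arm_command([
  [[0,0,0.0008,0,0,0,0.5],[0,0,0.0008,0,0,0,0],[0,0,0.0008,0,0,0,-1],[0,0,0.0008,0,0,0,-1],[0,0,0.0008,0,0,0,-1],[0,0,0.0008,0,0,0,-1],[0,0,0.0008,0,0,0,-1],[0,0,-0.025,0,0,0,-1],[0,0,-0.0833,0,0,0,-1],[0,0,-0.1583,0,0,0,-1],[0,-0.0667,-0.1833,0,0,0,-1],[0,-0.1333,-0.1833,0,0,0,-1]],
])

```text
time_s: 24.85
ee_pos: [0.5807, 0.0676, 0.164]
eef_rot: [3.136, 0.0, 1.651]
force: [1.5, -0.1, -0.3]
grip_width: 0.094
grip_force: 0.0
```

Call:
arm_command([
  [[0.0833,-0.0667,0,0,0,0,-1],[0.1667,-0.1333,0,0,0,0,-1],[0.25,-0.2,0,0,0,0,-1],[0.3333,-0.25,0,0,0,0,-1],[0.3667,-0.25,0,0,0,0,-1],[0.3667,-0.25,0,0,0,0,-1],[0.3667,-0.25,0,0,0,0,-1]],
])

```text
time_s: 25.55
ee_pos: [0.4123, 0.2767, 0.1615]
eef_rot: [3.14, -0.001, 1.654]
force: [0.5, 0.1, -0.2]
grip_width: 0.094
grip_force: 0.0
```

```bash
python3 - <<'E'
from h import *
from station import cams
for n in("side","top"):
    p,d=cams.camera(n);P=cloud(n,d,cams.camera_info(n))*1000;x,y,z=np.moveaxis(P,-1,0)
    cv2.imwrite(f"pics/f_{n}.png",p)
    for k,cx,cy in(("square",674,-130),("round",669,-62),("box",665,5.5),("bar",660,73)):
        m=(abs(x-cx)<34)&(abs(y-cy)<33)&(z>82);q=P[m];print(n,k,m.sum(),rect(q[:,:2]/1000) if m.sum()>5 else '',np.round(np.percentile(q[:,2],[50,95])))
a=cv2.imread("pics/f_side.png")[60:300,120:340];b=cv2.imread("pics/f_top.png")[90:190,170:395]
cv2.imwrite("pics/final.png",np.hstack([cv2.resize(a,(440,480)),cv2.resize(b,(360,160)).copy() if 0 else cv2.copyMakeBorder(cv2.resize(b,(360,160)),0,320,0,0,0)]))
E
```

```text
side square 335 [673.9, -130.8, 33.0, 33.8, 80.5] [91. 93.]
side round 219 [667.6, -60.4, 21.4, 25.5, -47.3] [89. 93.]
side box 435 [665.8, 4.5, 25.9, 32.6, 3.8] [91. 94.]
side bar 359 [659.5, 73.7, 14.1, 43.9, 5.6] [91. 93.]
top square 487 [673.9, -130.1, 32.1, 32.4, 3.0] [92. 94.]
top round 278 [669.1, -60.4, 24.0, 24.7, 31.5] [91. 94.]
top box 458 [666.7, 5.8, 28.0, 31.8, 5.1] [93. 96.]
top bar 338 [659.6, 74.3, 14.8, 40.6, 3.8] [92. 94.]
```

View pics/final.png

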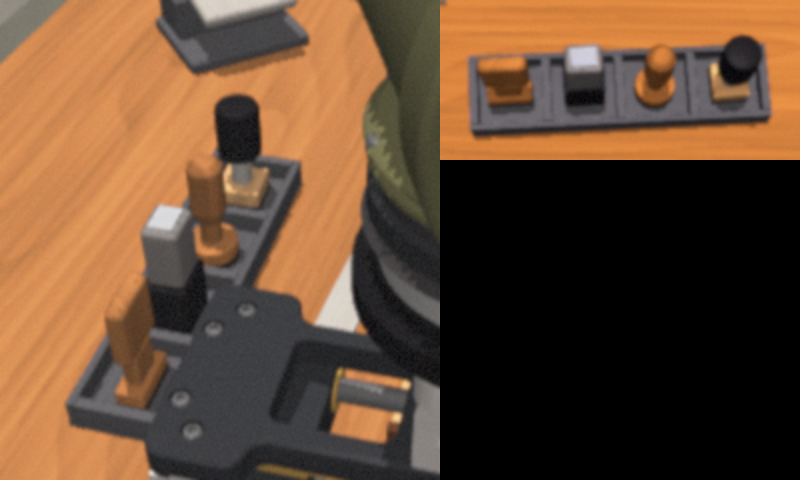

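The final view shows bar, box, round and square from left to right, each upright and centred in its bay. Their tops are at 92–94 mm, as expected, and the gripper is clear.

```bash
python3 -c "
from station import ctrl
print(ctrl.hand_in())"
```

```text
the job is handed in; nothing more can be done
None
```

All four stamps are upright on the bay floors of the new rack in reverse order (left to right: bar, self-inking box, round, square), and I handed the job in at about 26 s on the robot's clock.

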